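# Close the coin tray and hold the key box lid at 45 degrees

## Task

On the key box, first slide the flat cover of the low coin tray fully home, so that no keys drop among the coins; only then raise the hinged lid of the taller key compartment by its T-shaped pull and hold it open at 45 degrees, half-way to upright, so that I can take out the spare key. The lid falls shut by itself, so finish while still holding it there, still and with the tray covered, and leave everything else on the mantelpiece where it stands.

Things in the scene. Friction and masses are not known exactly. Their poses are not given: they have to be found in the camera images.
- box: dark wooden key box fixed to the shelf, 226 (x) by 170 (y) mm. Origin on the shelf under the box; own z up. Its low coin tray (50 mm high, walls and floor 6 mm) is the part from x = -115 to -20 mm, its taller key compartment (70 mm high) from x = -20 to +110 mm. Own y runs along the hinge and along the slide
- cover (a joint): position of the tray's flat wooden cover (85 by 162 by 5 mm), in m: 0 = fully home over the coins against its stop; grows, up to 0.10, as the cover slides in the box's +y direction and sticks out past the box's end. Needs about 1.5 N to slide and stays where it is left
- cover_grip (a point): about the middle of the cover's upright steel knob, 68 mm over the shelf. The knob is 16 (box x) by 20 (box y) mm and reaches 11 mm above this point and 13 mm below it, to the cover's top. The lid's front edge is 38 mm away in box +x, as high as the knob's top; a guide strip 43 mm away in box -x is only 3 mm higher than the cover
- lid (a joint): angle of the key compartment's lid (138 by 176 by 8 mm, 0.15 to 0.3 kg), in rad: 0 = shut, grows as its front edge (box -x side, by the coin tray) rises; 0.785 = 45 degrees; stops at 1.3. Its hinge has almost no friction: let go at any angle, the lid falls shut
- lid_grip (a point): centre of the lid's T-shaped steel pull: a round bar 14 mm thick, 30 mm long along box y, with flat free ends, on one 10 mm post, its axis 29.5 mm above the lid's top face, 108 mm over the shelf when shut. Pinched by its two ends from above, it turns between the fingers as the lid swings. The lid's front edge is 23 mm in front of the post and overhangs by 8 mm
- lid_hinge (a point): middle of the lid's hinge line, which runs along box y at the box's rear (+x) top edge, 70 mm over the shelf. With the lid shut, lid_grip is 115 mm in box -x and 38 mm above it; it keeps this distance (121 mm) as the lid swings
- coaster_a: bystander: round cork coaster, 94 mm across, 6 mm thick, loose, beside the box on its -y side; origin at its underside
- coaster_b: bystander: second cork coaster, same size, loose, also on the box's -y side
- stopper: bystander: chrome bottle stopper standing upright, 42 mm across, 68 mm high, loose, beside the key compartment on the box's +y side; origin at its underside
- candle: bystander: glass candle jar, 66 mm across, 60 mm high, loose, farther off on the box's +y side; origin at its underside
- planter: bystander: matt black ceramic planter, 116 mm across, 105 mm high (leaves to about 195 mm), well to one side of the box, towards an end of the shelf; origin at its underside
- frame: bystander: clear acrylic picture frame standing upright, 130 mm wide, 170 mm high, well to one side of the box, towards an end of the shelf; origin at its underside

How it is judged:
On the way, in this order (a step that is already met when the one before it is completed fails the run):
1. the cover is fully home over the coin tray while the lid is still shut (value of joint cover below 0.006 m and value of joint lid below 0.1 rad), for 0.2 s.
2. the lid is held at 45 degrees by the fingers, with the cover home (value of joint lid between 0.645 and 0.925 rad and contact force between lid and the fingers above 0.2 N and value of joint cover below 0.006 m), for 0.3 s.
At the end, for the whole second after the job is handed in: The robot's fingers are holding the lid (contact of at least 0.2 N) still (below 0.1 rad/s) at 45 degrees, give or take 8 degrees, with nothing else propping it; the tray's cover is home to within 6 mm; every other thing is within 30 mm of where it stood (all of step 2 and velocity of joint lid between -0.1 and 0.1 rad/s and contact force between lid and coaster_a below 0.05 N and contact force between lid and coaster_b below 0.05 N and contact force between lid and stopper below 0.05 N and contact force between lid and candle below 0.05 N and contact force between lid and planter below 0.05 N and contact force between lid and frame below 0.05 N and distance of each of coaster_a, coaster_b, stopper, candle, planter, frame from where it was at the start of the episode below 0.03 m); the arm keeps its last pose, push and grip.
It fails at once if the lid is raised (more than about 6 degrees) while the tray's cover is more than 12 mm open (value of joint lid above 0.1 rad and value of joint cover above 0.012 m).
It fails at once if a bystander is pushed more than 30 mm from its place (distance of any of coaster_a, coaster_b, stopper, candle, planter, frame from where it was at the start of the episode above 0.03 m).
It fails at once if a bystander is tipped over (angle between any of coaster_a, coaster_b, stopper, candle, planter, frame's own z axis and vertical above 0.5 rad).
It also fails if it takes over 42 s, if anything falls off the work surface, if the arm or the gripper's body presses on something with over 40 N, if the wrist force passes 120 N, or if a joint passes its speed limit or range.

## Robot

A 7-joint arm with a two-finger parallel gripper is mounted at the origin on the work surface. World frame = base frame: x ahead of the robot, y to its left, z up, the work surface at z = 0. Lengths are in m, angles in rad, forces in N, time in s.
With the tool pointing down it reaches from about 0.35 to 0.9 m from the base axis. Payload 19.9 kg.
Tool frame: the origin (TCP) lies midway between the tips of the shut fingers; the grasp point (between the pads) lies 19 mm behind it (bot.grasp_offset is the distance from the TCP to the grasp point, in m); z points along the fingers, y is the direction in which the jaws open and shut (so a half turn about z gives the same grasp; the last joint's range is limited). The gripper opens to 85 mm and grips with 20 to 120 N. Pads are 22 mm wide; open, the fingers measure 114 mm over their backs; the gripper's body (76 mm by 85 mm) begins 54 mm behind the grasp point. The pads swing forward as they close: fully open they stand 13 mm farther back than shut.
Start: joints at [1.111, 0.417, -0.01, 1.614, 0.005, 1.111, -0.053], TCP at [0.254, -0.571, 0.231] pointing down, gripper open.
Joint ranges: [-2.81, 2.81], [-0.39, 2.02], [-1.27, 1.25], [0.06, 2.57], [-1.19, 4.33], [0.19, 2], [-2.82, 2.82]. Speed limits (rad/s): [1.89, 1.89, 2.39, 2.39, 3.01, 3.01, 3.01].

## Interface

Orientations are given as a unit quaternion [x, y, z, w].
In Python, from station import bot gives the robot as it stands.
- The arm moves only by the tool arm_command, never from a script. Its arguments are lists of equal length, an entry for each row: "offset": the shift along the tool's x, y, z in units of 40 mm (1.0 is 40 mm), a list of three; "turn": the turn, a rotation vector about the tool's x, y, z in units of 6 degrees (1.0 is 6 degrees), a list of three; "claw": the opening, from 0 (shut) to 1 (fully open). In form: {"offset": [[tx, ty, tz], ...], "turn": [[ax, ay, az], ...], "claw": [claw, ...]}. A call has 1 to 10 rows; each row is the pose to reach, as a shift and turn from the pose commanded when the call began, along the tool's axes at that moment; what a row does not reach only later rows make up. A row lasts 1/8 s, in which the tool goes at most 62.5 mm and 10.7 degrees, less where a joint would pass 70% of its speed; a pose out of reach is approached as far as the arm can. A call with a gripper value outside its range is refused whole. The fingers move at their own pace and stop on an object; the grip force is fixed at half the most. Time passes only in rows, so rows that repeat a pose let the fingers close. It gives the time, the measured TCP pose, the force and the opening at its end, in the units of the state.
- bot.observe(): the state, without advancing time (a new reading comes with each control period).
- bot.camera(name): name is "scene" or "top"; returns a dict with "img" (480x640x3 uint8, red, green, blue), "fx", "fy", "cx", "cy" (pixels), "rvec" (rotation vector, rad) and "tvec" (3), from world to camera coordinates, as OpenCV has them. Camera axes: x right, y down, z forward; pixel columns grow to the right and rows downward; lengths in m; the calibration is good to about 2 mm. A picture is of the moment at which its call begins. There is no depth.
- bot.close_job(): hands the job in, once; it reports no verdict.
The state is a dict: "t": time; "joint_pos": joint angles; "joint_vel": joint speeds; "tau": joint torques, N m; "ee_pos": TCP position; "eef_rot": TCP orientation; "wrist_force": force on the tool from outside, world axes, zero at the start; "moment": the same for the moment, N m; "opening": finger opening in m.
Only numpy, scipy, OpenCV 4.12 (cv2) and the standard library are available. Lean on these libraries where they do the work, as an engineer would, in place of code of your own. Each camera call takes 0.05 s, during which the arm holds its last target.

## Working session

There is one attempt and no reset: what is moved stays moved. The work goes in short steps, Python scripts to look and compute and a tool call to move; the robot and the scene stay as the last step left them, time stands still between calls to the robot, and variables do not carry over. Pictures are saved under pics/ and viewed, and the job is handed in when it is done.

Besides the shell and the picture viewer there is one more tool, called as name(argument=value, ...) on one line, values as JSON. arm_command: Moves the arm, as the interface text tells. Its arguments: {"type":"object","properties":{"offset":{"type":"array"},"turn":{"type":"array"},"claw":{"type":"array"}},"required":["offset","turn","claw"]}

```bash
mkdir -p pics
python3 - <<'E'
from station import bot
import cv2
for n in ("scene","top"):
    c=bot.camera(n); cv2.imwrite(f"pics/{n}0.png",c["img"][:,:,::-1]); print(n,c["fx"],c["fy"],c["cx"],c["cy"],c["rvec"],c["tvec"])
print(bot.observe()); print(bot.grasp_offset)
E
```

```text
scene 523.4192128989532 523.4192128989532 313.87401887126964 241.90287198602817 [ 0.66883946  2.62259765 -1.15600672] [ 0.51541368 -0.09771765  1.65680896]
top 438.0112735986621 438.0112735986621 318.60800624410876 241.87071902116904 [ 2.16910805 -2.18583792  0.06282762] [0.01466115 0.58802152 1.22812878]
{'t': 0.1, 'joint_pos': array([ 1.1115055 ,  0.4179063 , -0.01030069,  1.6140824 ,  0.00470244,
        1.11068171, -0.05294847]), 'joint_vel': array([-0.00118119, -0.00102589, -0.00029486, -0.00198143,  0.00114978,
        0.00135546,  0.00013549]), 'tau': array([ 1.38048786e-04, -8.65829945e+01,  6.79473616e-01, -4.35634732e+01,
        1.90796040e-02,  5.04058320e-03, -3.34167134e-05]), 'ee_pos': array([ 0.25346137, -0.57097971,  0.23074109]), 'eef_rot': array([ 9.78254392e-01,  2.07407970e-01, -1.51246038e-04, -5.04929360e-04]), 'wrist_force': array([-0.1826259 , -0.07750918, -0.28204583]), 'moment': array([ 0.01188051, -0.036557  , -0.01658573]), 'opening': 0.08542821477031023}
0.0187
```

View pics/scene0.png

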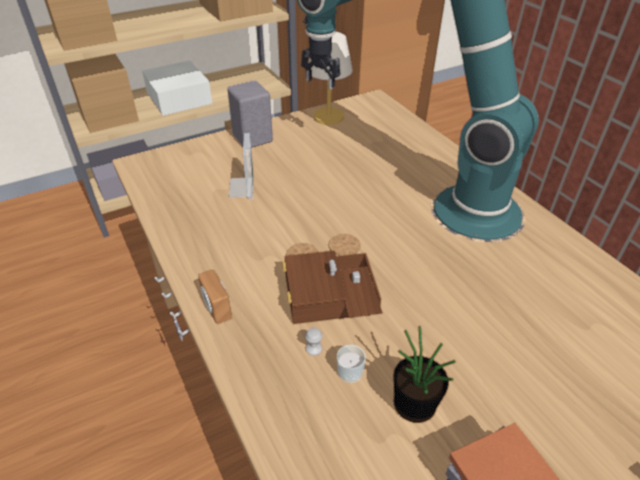

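View pics/top0.png

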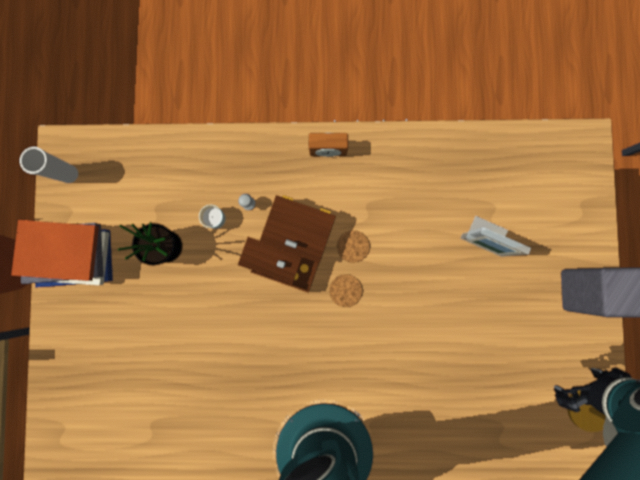

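The top view shows the box near (290,243), with the T-pull at about (291,243), the knob at about (281,265), and the coasters at (354,246) and (346,290). The scene view shows the same box near (330,285). I'll enlarge both.

Run:
```python
import cv2
a=cv2.imread("pics/scene0.png")[220:390,260:420]; cv2.imwrite("pics/scene0z.png",cv2.resize(a,None,fx=3.5,fy=3.5,interpolation=cv2.INTER_CUBIC))
a=cv2.imread("pics/top0.png")[185:310,190:380]; cv2.imwrite("pics/top0z.png",cv2.resize(a,None,fx=4,fy=4,interpolation=cv2.INTER_CUBIC))
```

```text
(no output)
```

View pics/scene0z.png

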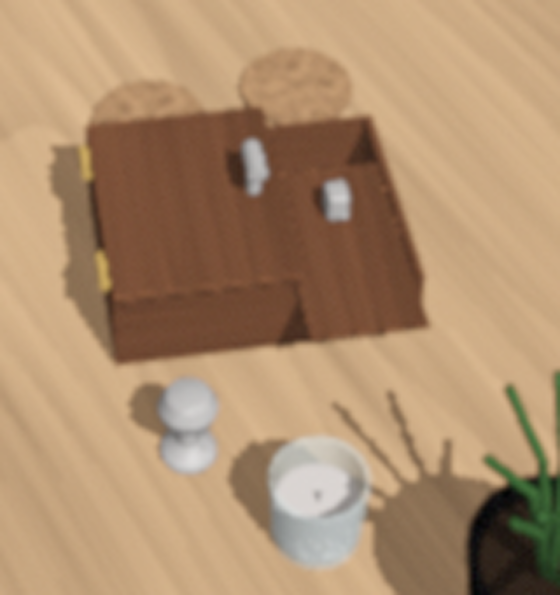

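View pics/top0z.png

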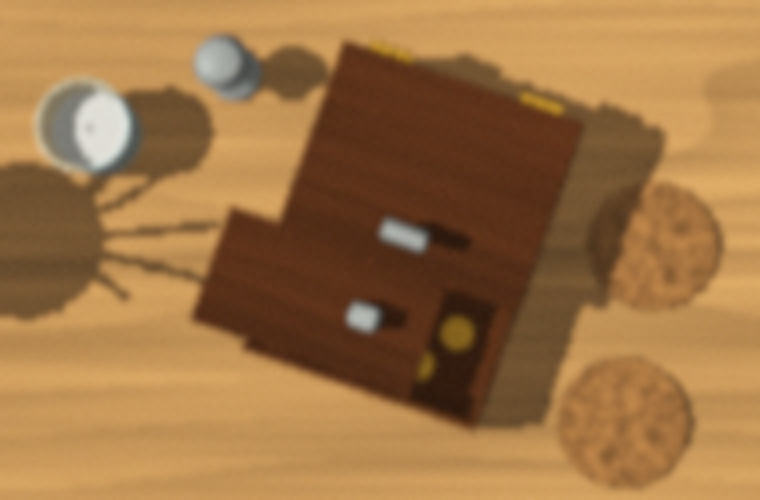

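```bash
cat > h.py <<'E'
import numpy as np, cv2
from scipy.spatial.transform import Rotation as R
C={"scene":(523.4192,313.874,241.903,[0.66883946,2.62259765,-1.15600672],[0.51541368,-0.09771765,1.65680896]),
"top":(438.01127,318.608,241.8707,[2.16910805,-2.18583792,0.06282762],[0.01466115,0.58802152,1.22812878])}
def ray(n,uv):
    f,cx,cy,r,t=C[n]; Rm=cv2.Rodrigues(np.array(r))[0]
    o=-Rm.T@np.array(t); d=Rm.T@np.array([(uv[0]-cx)/f,(uv[1]-cy)/f,1.]); return o,d/np.linalg.norm(d)
def onz(n,uv,z):
    o,d=ray(n,uv); return o+d*(z-o[2])/d[2]
def tri(a,b):
    o1,d1=ray("top",a);o2,d2=ray("scene",b)
    s=np.linalg.lstsq(np.c_[d1,-d2],o2-o1,rcond=None)[0]
    p,q=o1+s[0]*d1,o2+s[1]*d2; return (p+q)/2,np.linalg.norm(p-q)
def proj(n,p):
    f,cx,cy,r,t=C[n]; return cv2.projectPoints(np.array([p],float),np.array(r),np.array(t),np.array([[f,0,cx],[0,f,cy],[0,0,1.]]),None)[0][0,0]
E
python3 - <<'E'
from h import *
for n,(x0,y0,x1,y1) in {"top":(262,228,305,278),"scene":(320,250,370,290)}.items():
    im=cv2.imread(f"pics/{n}0.png").astype(int); m=((im.min(2)>115)&(im.max(2)-im.min(2)<40)).astype(np.uint8)
    mm=np.zeros_like(m); mm[y0:y1,x0:x1]=m[y0:y1,x0:x1]
    k,l,s,c=cv2.connectedComponentsWithStats(mm)
    for i in range(1,k):
        if s[i,4]>4: print(n,s[i],c[i], cv2.minAreaRect(np.argwhere(l==i)[:,::-1].astype(np.float32)))
z=lambda u,v:((u+.5)/4-.5+190,(v+.5)/4-.5+185)
for nm,uv,h in [("lid rear +y",(345,42),.078),("lid rear -y",(583,122),.078),("cover+y rear",(232,207),.055),("cover +y front",(193,320),.055),("tray front -y",(478,430),.05),("tray front +y",(245,347),.05)]:
    print(nm,onz("top",z(*uv),h).round(4))
E
```

```text
top [286 241  10   6  41] [290.3902439  243.51219512] ((290.5000305175781, 243.5), (10.11928653717041, 3.7947328090667725), 18.434947967529297)
top [277 261   7   7  37] [280.10810811 263.83783784] ((280.2000427246094, 263.9000244140625), (6.640782833099365, 5.375871658325195), 18.434947967529297)
scene [330 260   7  16  77] [332.58441558 266.93506494] ((333.03851318359375, 267.3077087402344), (15.256272315979004, 5.705597877502441), 82.87498474121094)
scene [353 271   7  12  73] [356.17808219 276.69863014] ((356.0, 276.5), (11.0, 6.0), 90.0)
lid rear +y [0.7138 0.1259 0.078 ]
lid rear -y [ 0.6569 -0.037   0.078 ]
cover+y rear [0.6026 0.2072 0.055 ]
cover +y front [0.5243 0.234  0.055 ]
tray front -y [0.4469 0.0369 0.05  ]
tray front +y [0.5054 0.1986 0.05  ]
```

```bash
python3 - <<'E'
from h import *
print("bar top", onz("top",(290.4,243.5),.112), onz("scene",(332.8,267.1),.109), tri((290.4,243.5),(332.8,267.1)))
print("knob", onz("top",(280.15,263.87),.077), onz("scene",(356.1,276.6),.071),tri((280.15,263.87),(356.1,276.6)))
th=-.338; ex=np.array([np.cos(th),np.sin(th)]); ey=np.array([-ex[1],ex[0]]); O=np.array([.583,.0803])
for nm,p in [("bar",onz("top",(290.4,243.5),.113)),("knob",onz("top",(280.15,263.87),.078)),("barS",onz("scene",(332.8,267.1),.109)),("knobS",onz("scene",(356.1,276.6),.071))]:
    d=p[:2]-O; print(nm,(d@ex).round(4),(d@ey).round(4))
E
sed -n 1,20p /dev/null
```

```text
bar top [0.57783371 0.08354119 0.112     ] [0.58169796 0.09027108 0.109     ] (array([0.57834591, 0.08441842, 0.10222631]), np.float64(0.0003910662452266728))
knob [0.5249709  0.11434532 0.077     ] [0.52661442 0.11659488 0.071     ] (array([0.5253117 , 0.11506974, 0.06894275]), np.float64(0.0003737294345698593))
bar -0.006 0.0012
knob -0.066 0.0128
barS -0.0045 0.009
knobS -0.0652 0.0155
```

The bar measures box (-5, 1..3) mm and the knob (-66, 13) mm. These match the given geometry, and the yaw is about -19.4°. The cover is about 45 mm open. Next I work out the move to a point behind (+y of) the knob, to push with shut fingers.

```bash
cat >> h.py <<'E'
th=-.338; ex=np.array([np.cos(th),np.sin(th),0]); ey=np.array([-ex[1],ex[0],0]); O=np.array([.583,.0805,0])
def B(x,y,z): return O+x*ex+y*ey+np.array([0,0,z])
Rt=R.from_matrix(np.c_[ex,-ey,[0,0,-1]])
def cmd(p):
    from station import bot
    s=bot.observe(); r=R.from_quat(s["eef_rot"])
    print("t",round(s["t"],2),"tcp",s["ee_pos"].round(4),"box",((s["ee_pos"]-O)@ex).round(4),((s["ee_pos"]-O)@ey).round(4),"F",s["wrist_force"].round(1),"op",round(s["opening"],4),"j",s["joint_pos"].round(2))
    print("target",p.round(4),"offset",(r.inv().apply(p-s["ee_pos"])/.04).round(3),"turn",(np.degrees((r.inv()*Rt).as_rotvec())/6).round(3))
E
python3 -c "
from h import *
cmd(B(-.066,.055,.20)); cmd(B(-.066,.055,.062))"
```

```text
t 0.1 tcp [ 0.2535 -0.571   0.2307] box -0.0949 -0.7239 F [-0.2 -0.1 -0.3] op 0.0854 j [ 1.11  0.42 -0.01  1.61  0.    1.11 -0.05]
target [0.539  0.1543 0.2   ] offset [ 13.881 -13.674   0.782] turn [-9.000e-03  5.000e-03  7.218e+00]
t 0.1 tcp [ 0.2535 -0.571   0.2307] box -0.0949 -0.7239 F [-0.2 -0.1 -0.3] op 0.0854 j [ 1.11  0.42 -0.01  1.61  0.    1.11 -0.05]
target [0.539  0.1543 0.062 ] offset [ 13.882 -13.67    4.232] turn [-9.000e-03  5.000e-03  7.218e+00]
```

arm_command(offset=[[13.88,-13.67,0.78],[13.88,-13.67,0.78],[13.88,-13.67,0.78],[13.88,-13.67,0.78],[13.88,-13.67,0.78],[13.88,-13.67,0.78],[13.88,-13.67,0.78],[13.88,-13.67,0.78],[13.88,-13.67,0.78],[13.88,-13.67,0.78]], turn=[[0,0,7.22],[0,0,7.22],[0,0,7.22],[0,0,7.22],[0,0,7.22],[0,0,7.22],[0,0,7.22],[0,0,7.22],[0,0,7.22],[0,0,7.22]], claw=[0,0,0,0,0,0,0,0,0,0])

```text
t: 1.35
ee_pos: [0.4767, -0.0046, 0.207]
eef_rot: [0.986, -0.168, 0.0, 0.0]
wrist_force: [0.7, -0.8, 0.2]
opening: 0.0001
```

```bash
python3 -c "
from h import *
cmd(B(-.066,.055,.20))"
```

```text
t 1.35 tcp [ 0.4767 -0.0046  0.207 ] box -0.0721 -0.1155 F [ 0.7 -0.8  0.2] op 0.0001 j [ 0.22  0.19 -0.31  1.99  0.07  0.97 -2.03]
target [0.539  0.1543 0.2   ] offset [ 0.15  -4.263  0.175] turn [ 0.    -0.001 -0.005]
```

arm_command(offset=[[0.15,-4.26,0.17],[0.15,-4.26,0.17],[0.15,-4.26,0.17],[0.15,-4.26,0.17],[0.15,-4.26,0.17]], turn=[[0,0,0],[0,0,0],[0,0,0],[0,0,0],[0,0,0]], claw=[0,0,0,0,0])

```text
t: 1.98
ee_pos: [0.5383, 0.1517, 0.1998]
eef_rot: [0.986, -0.168, -0.0, 0.0]
wrist_force: [-0.3, -0.8, 0.5]
opening: -0.0001
```

```bash
python3 -c "
from h import *
cmd(B(-.066,.055,.062))"
```

```text
t 1.98 tcp [0.5383 0.1517 0.1998] box -0.0658 0.0524 F [-0.3 -0.8  0.5] op -0.0001 j [-0.02  0.36 -0.38  1.8   0.15  1.01 -2.37]
target [0.539  0.1543 0.062 ] offset [-0.004 -0.068  3.446] turn [ 0.007  0.006 -0.005]
```

arm_command(offset=[[0,-0.05,1.2],[0,-0.05,2.4],[0,-0.05,3.45],[0,-0.05,3.45]], turn=[[0,0,0],[0,0,0],[0,0,0],[0,0,0]], claw=[0,0,0,0])

```text
t: 2.48
ee_pos: [0.5376, 0.1524, 0.0603]
eef_rot: [0.986, -0.169, -0.002, 0.001]
wrist_force: [0.3, 0.8, 0.3]
opening: -0.0001
```

Run:
```python
from h import *
from station import bot
cmd(B(-.066,-.007,.062))
for n,(x0,y0,x1,y1) in {"scene":(260,190,420,360),"top":(190,170,380,310)}.items():
    a=bot.camera(n)["img"][y0:y1,x0:x1,::-1]; cv2.imwrite(f"pics/{n}1.png",cv2.resize(a,None,fx=3.5,fy=3.5,interpolation=cv2.INTER_CUBIC))
```

```text
t 2.48 tcp [0.5376 0.1524 0.0603] box -0.0667 0.0528 F [0.3 0.8 0.3] op -0.0001 j [-0.07  0.55 -0.33  1.89  0.25  0.75 -2.45]
target [0.5184 0.0958 0.062 ] offset [ 0.02   1.494 -0.039] turn [ 0.029  0.037 -0.016]
```

View pics/scene1.png

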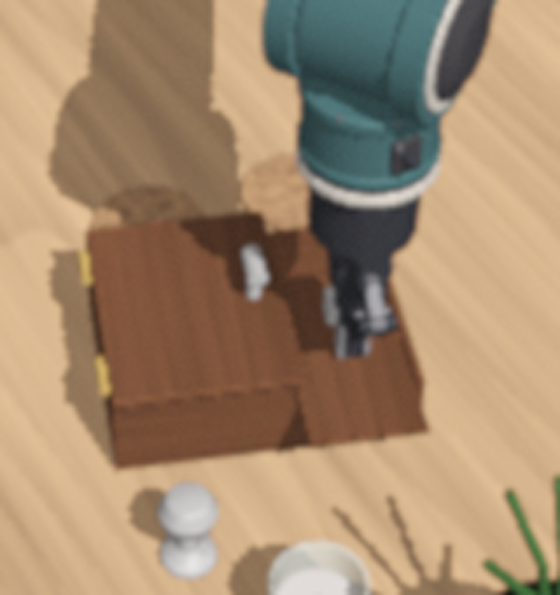

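The fingertips are at about (355,350) in the crop. They sit on the cover just on the +y side of the knob, which is hidden behind them. Now I push along box -y.

arm_command(offset=[[0.02,0.2,-0.03],[0.02,0.4,-0.03],[0.02,0.6,-0.03],[0.02,0.8,-0.03],[0.02,1.0,-0.03],[0.02,1.2,-0.03],[0.02,1.3,-0.03]], turn=[[0,0,0],[0,0,0],[0,0,0],[0,0,0],[0,0,0],[0,0,0],[0,0,0]], claw=[0,0,0,0,0,0,0])

```text
t: 3.45
ee_pos: [0.5225, 0.1043, 0.0634]
eef_rot: [0.986, -0.169, -0.0, 0.0]
wrist_force: [0.8, 0.9, 1.1]
opening: 0.0001
```

Run:
```python
from h import *
cmd(B(-.066,-.007,.062))
```

```text
t 3.45 tcp [0.5225 0.1043 0.0634] box -0.065 0.0024 F [0.8 0.9 1.1] op 0.0001 j [ 0.02  0.5  -0.33  1.96  0.24  0.72 -2.37]
target [0.5184 0.0958 0.062 ] offset [-0.026  0.235  0.034] turn [ 0.002  0.003 -0.006]
```

Still no stop contact (about 1.5 N, which is sliding). I continue in small increments.

arm_command(offset=[[0,0.1,0],[0,0.2,0],[0,0.25,0],[0,0.25,0]], turn=[[0,0,0],[0,0,0],[0,0,0],[0,0,0]], claw=[0,0,0,0])

```text
t: 3.95
ee_pos: [0.5193, 0.0953, 0.0634]
eef_rot: [0.986, -0.168, -0.0, 0.0]
wrist_force: [0.7, 0.1, -0.2]
opening: 0.0001
```

Run:
```python
from h import *
from station import bot
cmd(B(-.066,-.007,.062))
for n,(x0,y0,x1,y1) in {"scene":(260,190,420,360),"top":(190,170,380,310)}.items():
    a=bot.camera(n)["img"][y0:y1,x0:x1,::-1]; cv2.imwrite(f"pics/{n}2.png",cv2.resize(a,None,fx=3.5,fy=3.5,interpolation=cv2.INTER_CUBIC))
```

```text
t 3.95 tcp [0.5193 0.0953 0.0634] box -0.065 -0.0072 F [ 0.7  0.1 -0.2] op 0.0001 j [ 0.03  0.5  -0.33  1.97  0.24  0.71 -2.36]
target [0.5184 0.0958 0.062 ] offset [-0.025 -0.004  0.034] turn [ 0.002  0.002 -0.003]
```

View pics/scene2.png

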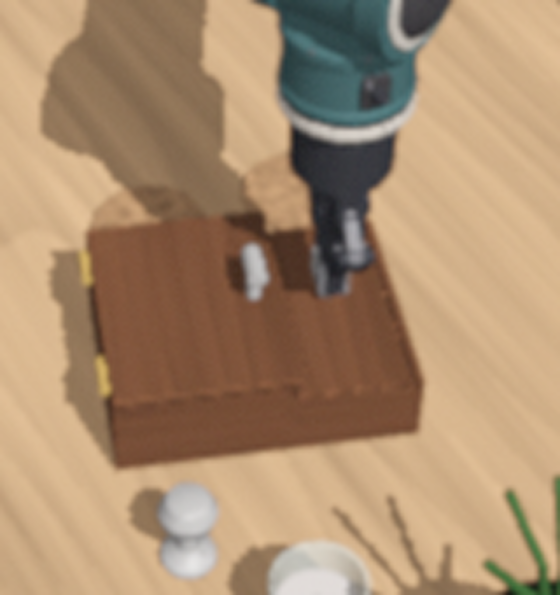

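View pics/top2.png

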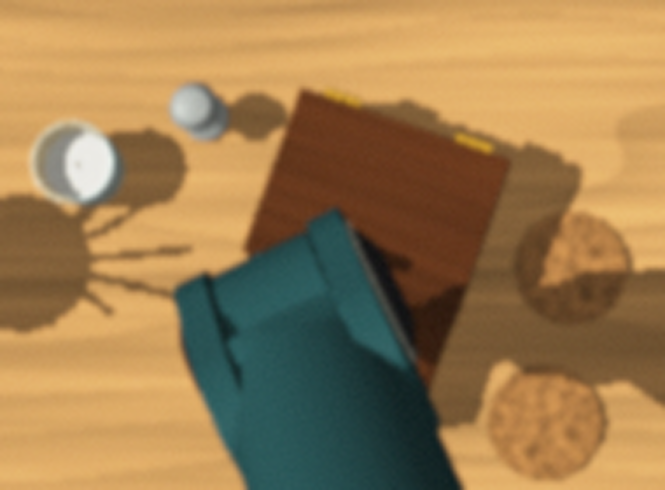

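In the scene view the cover's +y end is now nearly flush with the box end, around (360,395) in the crop. I keep pushing until the wrist force shows the stop.

arm_command(offset=[[0,0.05,0.03],[0,0.1,0.03],[0,0.15,0.03],[0,0.15,0.03]], turn=[[0,0,0],[0,0,0],[0,0,0],[0,0,0]], claw=[0,0,0,0])

```text
t: 4.55
ee_pos: [0.5187, 0.0933, 0.0626]
eef_rot: [0.986, -0.167, 0.001, -0.003]
wrist_force: [8.5, 21.0, -10.3]
opening: 0.0
```

Run:
```python
from h import *
cmd(B(-.066,-.012,.062))
```

```text
t 4.55 tcp [0.5187 0.0933 0.0626] box -0.0649 -0.0093 F [  8.5  21.  -10.3] op 0.0 j [ 0.04  0.5  -0.34  1.98  0.24  0.7  -2.35]
target [0.5168 0.0911 0.062 ] offset [-0.027  0.068  0.014] turn [-0.052 -0.017  0.024]
```

A force of 23 N with only 2 mm of motion means the stop is reached. I back off, rise, and check.

arm_command(offset=[[0,-0.3,0],[0,-0.6,0],[0,-0.6,-1.2],[0,-0.6,-2.5],[0,-0.6,-2.8]], turn=[[0,0,0],[0,0,0],[0,0,0],[0,0,0],[0,0,0]], claw=[0,0,0,0.5,1])

```text
t: 5.18
ee_pos: [0.5267, 0.113, 0.1773]
eef_rot: [0.986, -0.168, 0.002, -0.001]
wrist_force: [-1.0, 0.5, -0.1]
opening: 0.0358
```

Run:
```python
from h import *
from station import bot
cmd(B(-.005,.002,.16))
for n,(x0,y0,x1,y1) in {"scene":(260,190,420,360)}.items():
    a=bot.camera(n)["img"][y0:y1,x0:x1,::-1]; cv2.imwrite(f"pics/{n}3.png",cv2.resize(a,None,fx=3.5,fy=3.5,interpolation=cv2.INTER_CUBIC))
```

```text
t 5.17 tcp [0.5267 0.113  0.1773] box -0.0639 0.012 F [-1.   0.5 -0.1] op 0.0358 j [ 0.05  0.35 -0.38  1.88  0.16  0.94 -2.32]
target [0.5789 0.084  0.16  ] offset [1.471 0.25  0.437] turn [-0.018 -0.036 -0.002]
```

View pics/scene3.png

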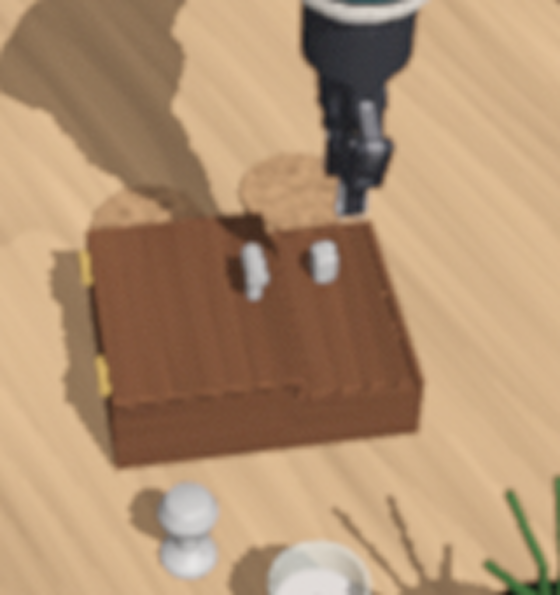

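The cover is fully home, flush at (420,385), and the knob is now at (323,260) in the crop. Next I move above the T-pull with the claw open.

arm_command(offset=[[0.7,0.12,0],[1.47,0.24,0.2],[1.47,0.24,0.44],[1.47,0.24,0.44],[1.47,0.24,0.44]], turn=[[0,0,0],[0,0,0],[0,0,0],[0,0,0],[0,0,0]], claw=[1,1,1,1,1])

```text
t: 5.85
ee_pos: [0.5771, 0.0844, 0.1565]
eef_rot: [0.986, -0.168, -0.0, 0.0]
wrist_force: [0.5, 0.3, -0.5]
opening: 0.0853
```

Run:
```python
from h import *
cmd(B(-.005,.0025,.092))
```

```text
t 5.85 tcp [0.5771 0.0844 0.1565] box -0.0068 0.0018 F [ 0.5  0.3 -0.5] op 0.0853 j [ 0.08  0.45 -0.35  1.78  0.19  0.95 -2.26]
target [0.5791 0.0845 0.092 ] offset [ 0.047 -0.018  1.612] turn [0.001 0.006 0.006]
```

arm_command(offset=[[0.04,0,0.8],[0.04,0,1.6],[0.04,0,1.6],[0.04,0,1.6]], turn=[[0,0,0],[0,0,0],[0,0,0],[0,0,0]], claw=[1,1,1,0.8])

```text
t: 6.35
ee_pos: [0.5797, 0.0837, 0.094]
eef_rot: [0.986, -0.168, 0.001, -0.0]
wrist_force: [-0.4, 0.6, 0.6]
opening: 0.07
```

Run:
```python
from h import *
from station import bot
cmd(B(-.005,.0025,.092))
for n,(x0,y0,x1,y1) in {"scene":(290,210,370,290)}.items():
    a=bot.camera(n)["img"][y0:y1,x0:x1,::-1]; cv2.imwrite(f"pics/{n}4.png",cv2.resize(a,None,fx=7,fy=7,interpolation=cv2.INTER_CUBIC))
```

```text
t 6.35 tcp [0.5797 0.0837 0.094 ] box -0.0042 0.0019 F [-0.4  0.6  0.6] op 0.07 j [ 0.06  0.53 -0.33  1.81  0.23  0.83 -2.29]
target [0.5791 0.0845 0.092 ] offset [-0.02  -0.014  0.05 ] turn [-0.007 -0.011  0.001]
```

View pics/scene4.png

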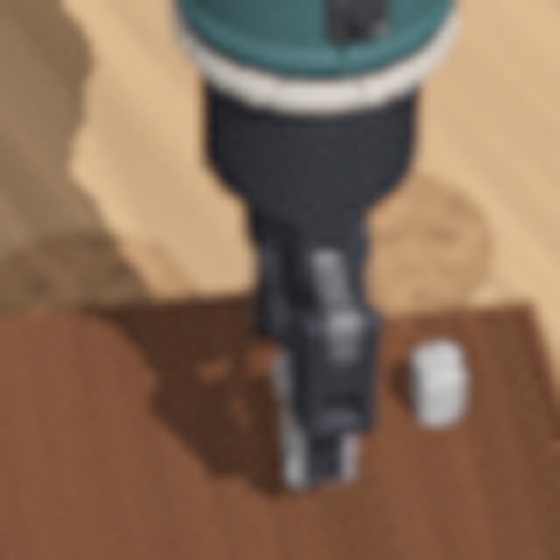

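The near finger, at about (320,440) in the crop, hides the bar, so the fingers are in line with it. I go slightly lower and close.

arm_command(offset=[[-0.02,0,0.05],[-0.02,0,0.05],[-0.02,0,0.05],[-0.02,0,0.05],[-0.02,0,0.05],[-0.02,0,0.05]], turn=[[0,0,0],[0,0,0],[0,0,0],[0,0,0],[0,0,0],[0,0,0]], claw=[0.5,0,0,0,0,0])

```text
t: 7.15
ee_pos: [0.5789, 0.0844, 0.0914]
eef_rot: [0.986, -0.168, 0.001, -0.001]
wrist_force: [-0.9, 3.4, 6.0]
opening: 0.0286
```

Run:
```python
from h import *
cmd(B(-.005,.0025,.092))
```

```text
t 7.15 tcp [0.5789 0.0844 0.0914] box -0.0052 0.0023 F [-0.9  3.4  6. ] op 0.0286 j [ 0.06  0.54 -0.33  1.82  0.23  0.82 -2.29]
target [0.5791 0.0845 0.092 ] offset [ 0.005 -0.005 -0.015] turn [-0.012 -0.008  0.003]
```

Gripped: the opening is 28.6 mm against a 30 mm bar. I raise along the arc, first to 25°.

arm_command(offset=[[0.04,0,-0.12],[0.095,0,-0.25],[0.15,0,-0.37],[0.21,0,-0.485],[0.345,0,-0.71],[0.5,0,-0.93],[0.67,0,-1.13],[0.67,0,-1.13]], turn=[[0,0,0],[0,0,0],[0,0,0],[0,0,0],[0,0,0],[0,0,0],[0,0,0],[0,0,0]], claw=[0,0,0,0,0,0,0,0])

```text
t: 8.15
ee_pos: [0.6041, 0.0753, 0.1362]
eef_rot: [0.986, -0.168, 0.0, -0.001]
wrist_force: [3.0, 5.8, -6.2]
opening: 0.0286
```

Run:
```python
from h import *
from station import bot
cmd(B(.0556,.0025,.162))
for n,(x0,y0,x1,y1) in {"scene":(260,190,420,360)}.items():
    a=bot.camera(n)["img"][y0:y1,x0:x1,::-1]; cv2.imwrite(f"pics/{n}5.png",cv2.resize(a,None,fx=3.5,fy=3.5,interpolation=cv2.INTER_CUBIC))
```

```text
t 8.15 tcp [0.6041 0.0753 0.1362] box 0.0216 0.0021 F [ 3.   5.8 -6.2] op 0.0286 j [ 0.08  0.51 -0.34  1.73  0.2   0.93 -2.25]
target [0.6363 0.0644 0.162 ] offset [ 0.85  -0.011 -0.645] turn [-0.011  0.    -0.001]
```

View pics/scene5.png

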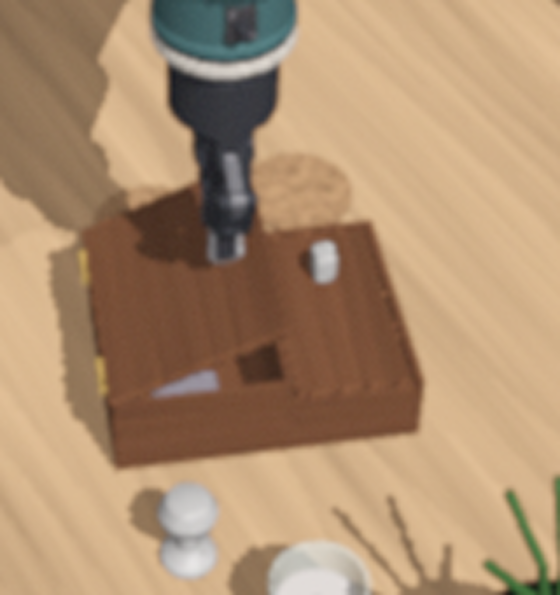

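The lid is lifted about 25° with the key compartment visible at (190,385), the bar is held, and the cover is still home. I continue to 45°.

arm_command(offset=[[0.19,0,-0.18],[0.395,0,-0.35],[0.615,0,-0.495],[0.845,0,-0.625],[0.845,0,-0.625],[0.845,0,-0.625],[0.845,0,-0.625]], turn=[[0,0,0],[0,0,0],[0,0,0],[0,0,0],[0,0,0],[0,0,0],[0,0,0]], claw=[0,0,0,0,0,0,0])

```text
t: 9.07
ee_pos: [0.6352, 0.0642, 0.1607]
eef_rot: [0.986, -0.168, -0.001, -0.0]
wrist_force: [-0.7, 4.9, -3.1]
opening: 0.0286
```

Run:
```python
from h import *
from station import bot
cmd(B(.0556,.0025,.162))
s=bot.observe()["ee_pos"]; d=s-np.array([.5789,.0844,.0914])
print("angle", np.degrees(np.arctan2(.038+d[2], .115-d@ex))-np.degrees(np.arctan2(38,115)))
for n,(x0,y0,x1,y1) in {"scene":(260,190,420,360),"top":(190,170,380,310)}.items():
    a=bot.camera(n)["img"][:,:,::-1]; cv2.imwrite(f"pics/{n}6f.png",a);a=a[y0:y1,x0:x1]; cv2.imwrite(f"pics/{n}6.png",cv2.resize(a,None,fx=3.5,fy=3.5,interpolation=cv2.INTER_CUBIC))
```

```text
t 9.07 tcp [0.6352 0.0642 0.1607] box 0.0546 0.0019 F [-0.7  4.9 -3.1] op 0.0286 j [ 0.1   0.53 -0.34  1.63  0.2   1.01 -2.21]
target [0.6363 0.0644 0.162 ] offset [ 0.024 -0.015 -0.034] turn [-0.005  0.011  0.002]
angle 44.47694733443984
```

View pics/scene6.png

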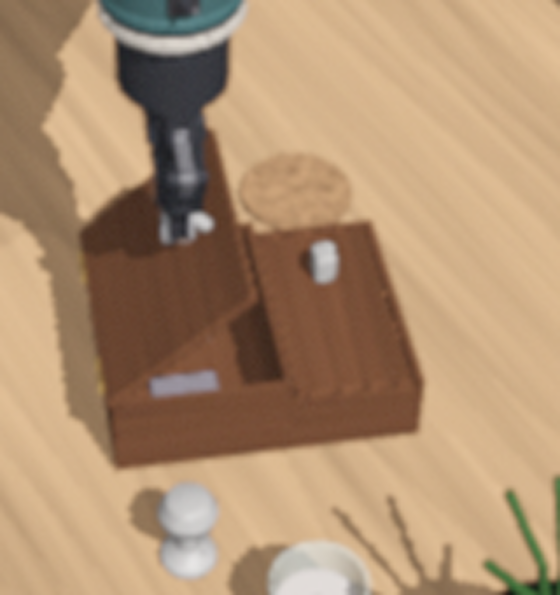

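View pics/top6f.png

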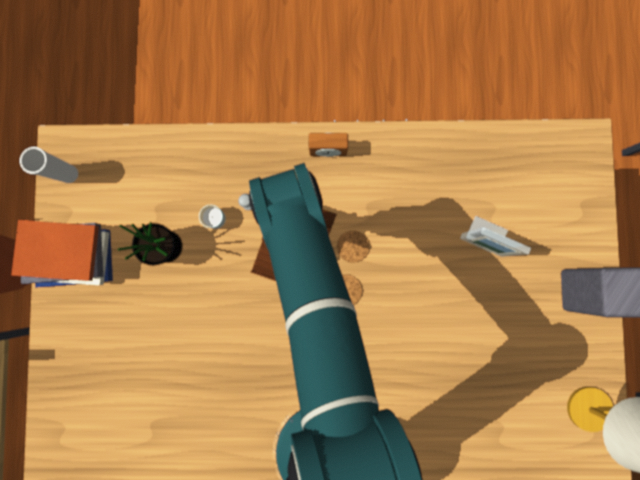

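The lid stands open with the key visible at (185,383). The T-bar shows at (203,222) beside the near finger. I check the lid angle from its front corners at (250,298) and (212,132) in the crop.

Run:
```python
from h import *
for ph in (35,40,43,45,47,50,55):
    p=np.radians(ph); c,s=np.cos(p),np.sin(p); out=[ph]
    for y in (.088,-.088):
      for h in (.008,0):
        P=B(.11-.138*c+h*s, y,.07+.138*s+h*c); out.append(((proj("scene",P)-[260,190]+.5)*3.5-.5).round(0).tolist())
    P=B(.11-.115*c+.038*s,.0025,.07+.115*s+.038*c); out.append(["bar",((proj("scene",P)-[260,190]+.5)*3.5-.5).round(0).tolist()])
    print(*out)
a=cv2.imread("pics/scene6f.png")[215:290,275:350]; cv2.imwrite("pics/s6z.png",cv2.resize(a,None,fx=8,fy=8,interpolation=cv2.INTER_CUBIC))
```

```text
35 [271.0, 306.0] [277.0, 312.0] [225.0, 136.0] [231.0, 142.0] ['bar', [197.0, 213.0]]
40 [260.0, 298.0] [267.0, 303.0] [215.0, 128.0] [222.0, 133.0] ['bar', [185.0, 208.0]]
43 [252.0, 293.0] [260.0, 298.0] [208.0, 123.0] [215.0, 129.0] ['bar', [177.0, 206.0]]
45 [247.0, 290.0] [255.0, 295.0] [203.0, 120.0] [211.0, 125.0] ['bar', [172.0, 204.0]]
47 [242.0, 288.0] [250.0, 292.0] [198.0, 118.0] [206.0, 122.0] ['bar', [166.0, 203.0]]
50 [234.0, 284.0] [242.0, 288.0] [191.0, 114.0] [199.0, 118.0] ['bar', [158.0, 201.0]]
55 [219.0, 278.0] [228.0, 282.0] [177.0, 108.0] [186.0, 112.0] ['bar', [143.0, 199.0]]
```

View pics/s6z.png

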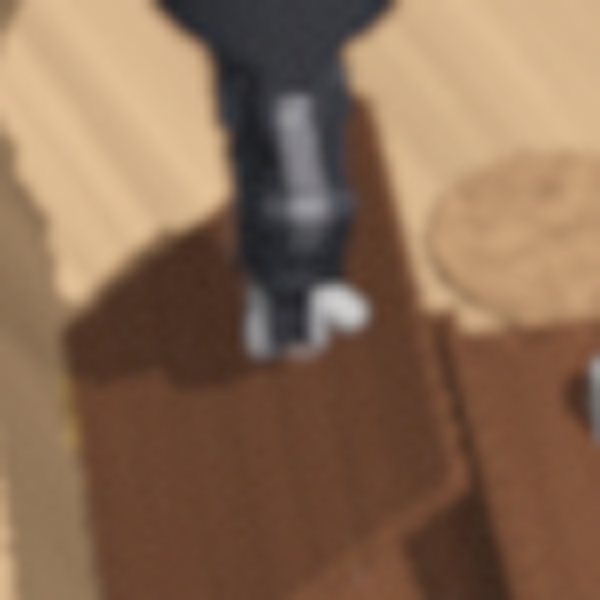

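The bright blob is the T's post leaning out towards -x, which is where it should project at 43–45°. The lid corners give about 43° and the arm kinematics give 44.5°, so they agree. I hold briefly to confirm it is still.

arm_command(offset=[[0,0,0],[0,0,0],[0,0,0],[0,0,0]], turn=[[0,0,0],[0,0,0],[0,0,0],[0,0,0]], claw=[0,0,0,0])

```text
t: 9.68
ee_pos: [0.6352, 0.0642, 0.1606]
eef_rot: [0.986, -0.168, -0.001, -0.0]
wrist_force: [-0.3, 5.1, -2.8]
opening: 0.0282
```

Run:
```python
from h import *
from station import bot
cmd(B(.0556,.0025,.162)); print(np.abs(bot.observe()["joint_vel"]).max())
a=cv2.imread("pics/scene0.png"); b=bot.camera("scene")["img"][:,:,::-1]; c=cv2.imread("pics/scene6f.png")
d=cv2.absdiff(a,b).max(2)
for n,(x0,y0,x1,y1) in dict(stopper=(300,325,325,358),candle=(335,343,368,383),planter=(390,330,455,420),frame=(228,135,256,200),coasterA=(328,233,362,250)).items(): print(n,(d[y0:y1,x0:x1]>40).mean().round(3))
print("moved since last",(cv2.absdiff(b,c).max(2)>25).sum())
```

```text
t 9.68 tcp [0.6352 0.0642 0.1606] box 0.0546 0.0019 F [-0.3  5.1 -2.8] op 0.0282 j [ 0.1   0.53 -0.34  1.63  0.2   1.01 -2.21]
target [0.6363 0.0644 0.162 ] offset [ 0.025 -0.015 -0.034] turn [-0.005  0.011  0.003]
0.0010111931705128906
stopper 0.0
candle 0.0
planter 0.0
frame 0.047
coasterA 0.0
moved since last 0
```

```bash
python3 -c "
from station import bot
print(bot.close_job())"
```

```text
the job is handed in; nothing more can be done
None
```

The tray cover is fully home and the key lid is held open at about 45°. I handed the job in at about 9.8 s with the arm still gripping the pull.

- **Cover:** I pushed the knob with the shut fingers about 45 mm until it met its stop (23 N on the wrist). The picture then showed the cover flush with the box end, and it still looked home with the lid raised.
- **Lid:** I pinched the T-pull by its ends (opening 28 mm) and swung it up along the hinge arc. The arm position gives 44.5°. The lid's corners in the scene picture give about 43°, a small disagreement well inside the 8° allowed.
- **Stillness:** Joint speeds were about 0.001 rad/s, and no pixel changed noticeably between the last two scene pictures.
- **Other things:** The stopper, candle, planter and one of the coasters showed no change from the first picture.
    - **Picture frame:** About 5% of its pixels changed. I put that down to the arm or its shadow, as the arm was never near it.
    - **Other coaster:** I did not compare it numerically, because it was partly hidden by the box, the arm and shadow.

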